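Present a glass sample plate to the label reader

ROBOT

A 6-joint arm with a two-finger parallel gripper is mounted at the origin on a cart in front of the work surface, level with it; the furniture and walls round the work are solid. World frame = base frame: x ahead of the robot, y to its left, z up, the work surface at z = 0. Lengths are in m, angles in rad, forces in N, time in s.
With the tool pointing down it reaches from about 0.225 to 0.875 m from the base axis. Payload 3.4 kg.
Tool frame: the origin (TCP) lies at the centre of the arm's flange, where the gripper is bolted on; the fingertips stand 173 mm ahead of it and the grasp point (between the pads) lies ctrl.grip_point_offset ahead of it (ctrl.grip_point_offset is the distance from the TCP to the grasp point, in m); z points along the fingers, x is the direction in which the jaws open and shut, and the axes are right-handed (so a half turn about z gives the same grasp; the last joint's range is limited). The gripper opens to 85 mm and grips with 20 to 120 N. Pads are 22 mm wide; open, the fingers measure 114 mm over their backs; the gripper's body (76 mm by 85 mm) begins 54 mm behind the grasp point. The pads swing forward as they close: fully open they stand 13 mm farther back than shut.
Start: joints at [-1.225, 0.276, 1.505, -0, 1.361, -0.121], TCP at [0.259, -0.514, 0.405] pointing down, gripper open.
Joint ranges: [-2.89, 2.89], [-0.75, 2.08], [0.22, 2.7], [-1.18, 4.32], [0.11, 2.71], [-2.7, 2.7]. Speed limits (rad/s): [2.57, 2.57, 3.14, 3.14, 3.14, 3.14].

INTERFACE

Orientations are given as a unit quaternion [w, x, y, z].
In Python, from rig import ctrl gives the robot as it stands.
- The arm moves only by the shell command python3 -m pendant 'ROWS'. ROWS is JSON, one flat list of numbers, 7 for each row, row after row: the shift along the world's x, y, z in units of 500 mm (1.0 is 500 mm), then the turn, a rotation vector about the world's x, y, z in units of 45 degrees (1.0 is 45 degrees), then the gripper command: -1 is fully open, 1 is shut, values between are in proportion. A call has 1 to 20 rows; each row shifts and turns the pose as measured when the row begins; what a row does not reach is not made up. A row lasts 1/12 s, in which the tool goes at most 41.7 mm and 7.16 degrees, less where a joint would pass 70% of its speed; a pose out of reach is approached as far as the arm can. A call with a number of a shift or a turn outside -1 to 1 is refused whole. A call with a gripper value outside its range is refused whole. The fingers move at their own pace and stop on an object; the grip force is fixed at half the most. Time passes only in rows, so rows that do not move let the fingers close. It gives the time, the measured TCP pose, the force and the opening at its end, in the units of the state.
- ctrl.sense(): the state, without advancing time (a new reading comes with each control period).
- ctrl.grab_frame(name): name is "side" or "top" or "wrist"; returns the picture (400x640x3 uint8, red, green, blue); there is no depth.
- ctrl.get_calibration(name): a dict with "intrinsics" (3x3 intrinsics, pixels), "cam_to_world" (4x4, takes a point from camera to world coordinates); the wrist camera has in their place "tool_from_camera" (4x4, takes a point from camera to tool coordinates, whose origin is the TCP and whose axes are the tool frame's). Camera axes: x right, y down, z forward; pixel columns grow to the right and rows downward; lengths in m; the calibration is good to about 2 mm. A picture is of the moment at which its call begins: read the wrist's pose just before it. get_calibration takes no time and is no camera call.
- ctrl.hand_in(): hands the job in, once; it reports no verdict.
The state is a dict: "time": time; "qpos": joint angles; "joint_vel": joint speeds; "effort": joint torques, N m; "eef_pos": TCP position; "tcp_rot": TCP orientation; "ft_force": force on the tool from outside, world axes, zero at the start; "torque": the same for the moment, N m; "finger_gap": finger opening in m.
Only numpy, scipy, OpenCV 4.12 (cv2) and the standard library are available. Lean on these libraries where they do the work, as an engineer would, in place of code of your own. Each camera call takes 0.05 s, during which the arm holds its last target.

TASK

Take the amber glass sample plate out of its wooden stand: the cut corner marks its frosted end, which carries the label, so hold it only by the clear amber end and keep your fingers off the frosted end. Turn the label side upward and hold the plate, long edges level, with its label square to and centred in front of the tilted lens of the label reader, about 15 cm from the lens. Finish while still holding it there, still, without touching the reader, and leave the green plate, the wax tin and the pine block where they are.

Things in the scene. Friction and masses are not known exactly. Their poses are not given: they have to be found in the camera images.
- amber_plate_centre (a point): Centre of the amber glass plate: 120 mm long (x), 8 mm thick (y), 55 mm wide (z), about 0.1 kg. It stands on a long edge in a stand's slot; at the start its centre is 35.5 mm above the bench, its top edge 63 mm. x points to the frosted end, z to the notched long edge (up at the start); the label face looks along -y. Clear amber from x = -60 to +15 mm, frosted from +15 to +60.
- amber_plate: The same plate as a body; origin at the middle of its plain long edge (27.5 mm from its centre along -z), same axes. Its only notch, 10 x 10 mm, is cut from the frosted end's corner at +x, +z: seen with the label towards you and the notched long edge uppermost, the notch is at the top right.
- amber_plate_frosted_end: The frosted white end of the amber plate (x = +15 to +60 mm), not to be touched by the fingers; same origin and axes as the plate body. It has a blue label with four bars on its -y face; its other face is blank.
- amber_plate_label (a point): Centre of the label (28 x 36 mm) on the label face of the amber plate, 35 mm from the plate's centre towards the frosted end; axes as for the plate, so the label looks along -y.
- green_plate_centre (a point): Centre of a green glass plate of the same size and mass without any notch, standing likewise in the other stand; to be left alone. Axes as for the amber plate.
- stand_a: Fixed dark wood stand that holds the amber plate: 130 mm (x) by 50 mm (y), 20 mm high, with a slot 10 mm wide along x, open at both ends and 12 mm deep (2 mm wider than the plate). Origin at the centre of its underside on the bench. May be turned any way round.
- stand_b: Fixed stand of the same shape that holds the green plate; origin at the centre of its underside.
- reader: Fixed grey label reader: base 110 x 130 x 12 mm, column 20 mm thick and 353 mm high at its middle, and a tilted head (60 mm wide) on a bracket that overhangs towards the robot. Origin at the centre of the underside of the base; its front is its -x.
- reader_lens: Front centre of the round black lens (44 mm across, white dots round its rim) of the reader, 310 mm above the bench and 90 mm in front of the column. The lens looks along its own -x, which points forward (towards the robot's side) and 45 degrees down; its y is level. The reader's head lies behind it, on +x.
- wax_tin: Flat brass-coloured tin, 62 mm across and 23 mm high, loose; origin at the centre of its underside. To be left alone.
- pine_block: Plain pine block lying flat, 45 x 110 mm and 20 mm high, loose; origin at the centre of its underside. To be left alone.

How it is judged:
On the way:
1. the amber plate is lifted clear of its stand in the gripper (height (world z) of amber_plate_centre above 0.075 m and contact force between the fingers and amber_plate above 1 N and contact force between amber_plate and stand_a below 0.1 N), for 0.2 s.
At the end, for the whole second after the job is handed in: Amber plate held still in the fingers, off reader and stand; label 100-200 mm before the lens, within 30 mm of its axis; lens within 35 mm of the label's normal; label normal within 58 deg of up; long edges level to 14 deg; centre over 120 mm high; green plate moved <15 mm, tin and block <30 (x of amber_plate_label in the frame of reader_lens between -0.2 and -0.1 m and y of amber_plate_label in the frame of reader_lens between -0.03 and 0.03 m and z of amber_plate_label in the frame of reader_lens between -0.03 and 0.03 m and x of reader_lens in the frame of amber_plate_centre between 0 and 0.07 m and z of reader_lens in the frame of amber_plate_centre between -0.035 and 0.035 m and y of reader_lens in the frame of amber_plate_centre below -0.09 m and angle between amber_plate_centre's own y axis and vertical above 2.13 rad and angle between amber_plate_centre's own x axis and vertical between 1.3208 and 1.8208 rad and height (world z) of amber_plate_centre above 0.12 m and linear speed of amber_plate below 0.03 m/s and contact force between the fingers and amber_plate above 1 N and contact force between amber_plate and reader below 0.3 N and contact force between amber_plate and stand_a below 0.3 N and distance of green_plate_centre from where it was at the start of the episode below 0.015 m and distance of each of wax_tin, pine_block from where it was at the start of the episode below 0.03 m); the arm keeps its last pose, push and grip.
It fails at once if the fingers touch the frosted end (contact force between the fingers and amber_plate_frosted_end above 0.5 N).
It fails at once if the reader is bumped by the arm, the gripper or the plate (contact force between any of the arm, the fingers, amber_plate and reader above 3 N).
It fails at once if the green plate, the wax tin or the pine block is moved (distance of green_plate_centre from where it was at the start of the episode above 0.015 m or distance of any of wax_tin, pine_block from where it was at the start of the episode above 0.03 m).
It also fails if it takes over 40 s, if anything falls off the work surface, if the arm or the gripper's body presses on something with over 40 N, if the wrist force passes 120 N, or if a joint passes its speed limit or range.

## Working session

There is one attempt and no reset: what is moved stays moved. The work goes in short steps, Python scripts to look and compute and a shell command to move; the robot and the scene stay as the last step left them, time stands still between calls to the robot, and variables do not carry over. Pictures are saved under pics/ and viewed, and the job is handed in when it is done.

```bash
ls; mkdir -p pics
python3 - <<'E'
from rig import ctrl
import cv2
print(ctrl.sense(), ctrl.grip_point_offset)
for n in ["side","top","wrist"]:
    cv2.imwrite(f"pics/{n}0.png",ctrl.grab_frame(n)[:,:,::-1]); print(n,ctrl.get_calibration(n))
E
```

```text
pics
{'time': 0.0, 'qpos': array([-1.22500661e+00,  2.76600684e-01,  1.50615274e+00,  1.13429522e-05,
        1.36071158e+00, -1.21008928e-01]), 'joint_vel': array([ 0.00161745,  0.00044856,  0.00033828, -0.00051449, -0.0003776 ,
        0.00139947]), 'effort': array([ 1.84087483e-03, -4.16760349e+01, -2.45799154e+01, -2.12663730e-05,
        1.04803100e-02, -8.64052083e-06]), 'eef_pos': array([ 0.25868457, -0.51327826,  0.40382836]), 'tcp_rot': array([-5.87895455e-04,  8.51477056e-01, -5.24391025e-01, -7.28589297e-04]), 'ft_force': array([-0.38316333,  0.69928812, -0.1909666 ]), 'torque': array([-0.02226921, -0.02315659, -0.02721346]), 'finger_gap': 0.08520918344168361} 0.1547
side {'intrinsics': array([[371.15670128,   0.        , 320.89650786],
       [  0.        , 371.15670128, 203.54967604],
       [  0.        ,   0.        ,   1.        ]]), 'cam_to_world': array([[-0.97457324, -0.11806077,  0.19044329,  0.38588698],
       [-0.22394857,  0.48533873, -0.84515878,  0.68876304],
       [ 0.00735059, -0.86631863, -0.49943768,  0.62074154],
       [ 0.        ,  0.        ,  0.  
[... 297 characters left out ...]
0.0017998 , -0.00316236, -0.04785415],
       [ 0.0029172 , -0.12290145, -0.99241459,  1.19998266],
       [ 0.        ,  0.        ,  0.        ,  1.        ]])}
wrist {'intrinsics': array([[287.41229005,   0.        , 321.28560733],
       [  0.        , 287.41229005, 202.29481349],
       [  0.        ,   0.        ,   1.        ]]), 'tool_from_camera': array([[ 9.99999236e-01, -1.21227221e-03,  2.40993379e-04,
        -4.88361261e-04],
       [ 1.07743733e-03,  9.50527639e-01,  3.10638127e-01,
        -7.84492540e-02],
       [-6.05648835e-04, -3.10637630e-01,  9.50528219e-01,
         2.97736175e-02],
       [ 0.00000000e+00,  0.00000000e+00,  0.00000000e+00,
         1.00000000e+00]])}
```

View pics/side0.png

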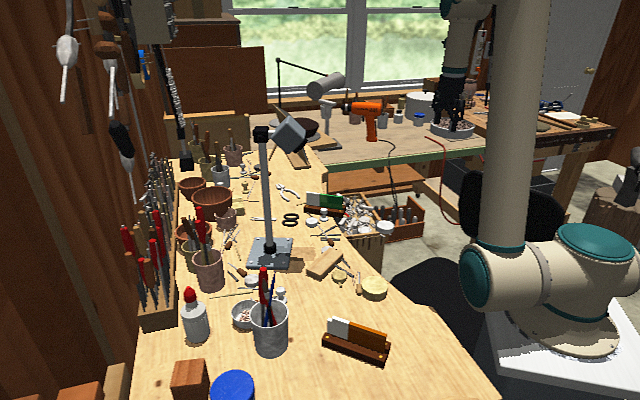

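View pics/top0.png

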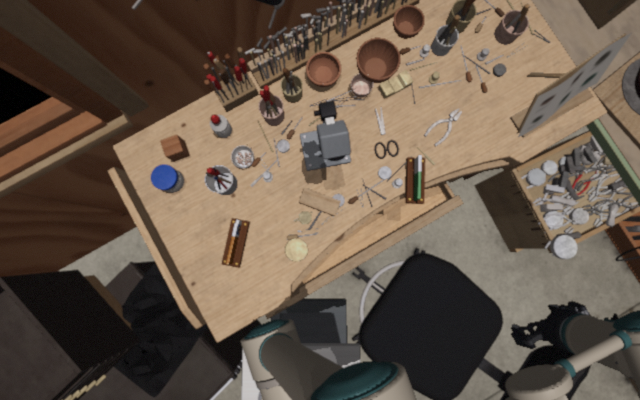

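View pics/wrist0.png

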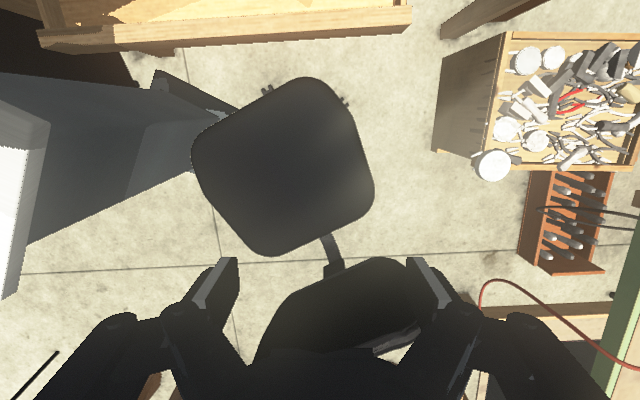

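The amber plate is at top (235,243) and side (357,340), with the white frosted end away from the robot. The reader is at top (325,145). I'll enlarge these areas next.

Run:
```python
import cv2
t=cv2.imread("pics/top0.png");s=cv2.imread("pics/side0.png")
cv2.imwrite("pics/c1.png",cv2.resize(t[205:280,195:285],None,fx=8,fy=8,interpolation=cv2.INTER_CUBIC)[:600])
cv2.imwrite("pics/c2.png",cv2.resize(s[300:375,310:400],None,fx=8,fy=8,interpolation=cv2.INTER_CUBIC)[:600])
cv2.imwrite("pics/c3.png",cv2.resize(t[90:210,280:440],None,fx=5,fy=5,interpolation=cv2.INTER_CUBIC))
cv2.imwrite("pics/c4.png",cv2.resize(s[100:280,220:350],None,fx=3.3,fy=3.3,interpolation=cv2.INTER_CUBIC))
```

```text
(no output)
```

View pics/c1.png

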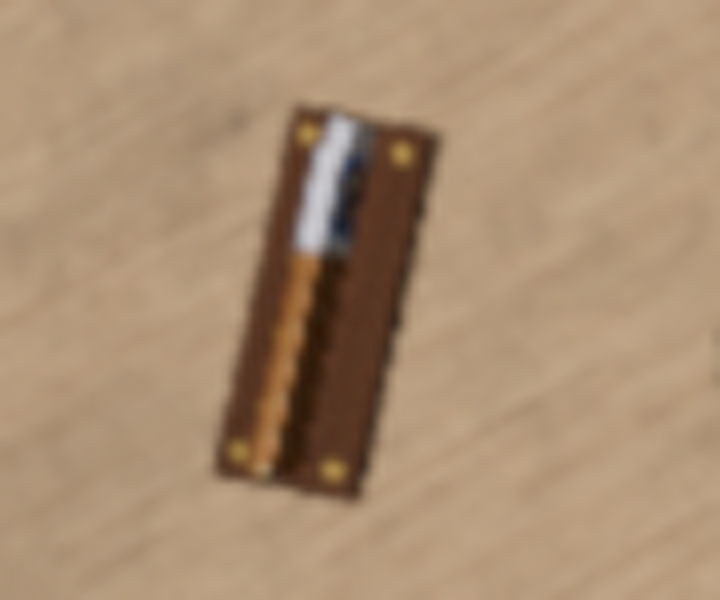

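View pics/c2.png

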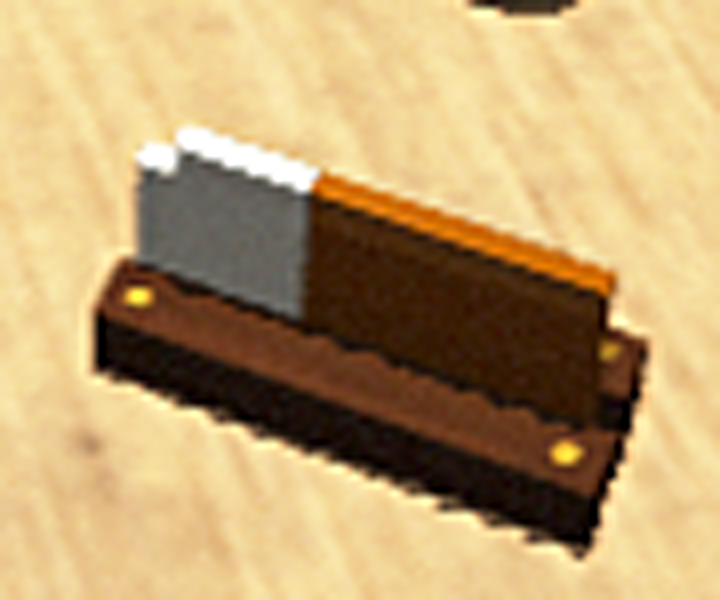

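View pics/c3.png

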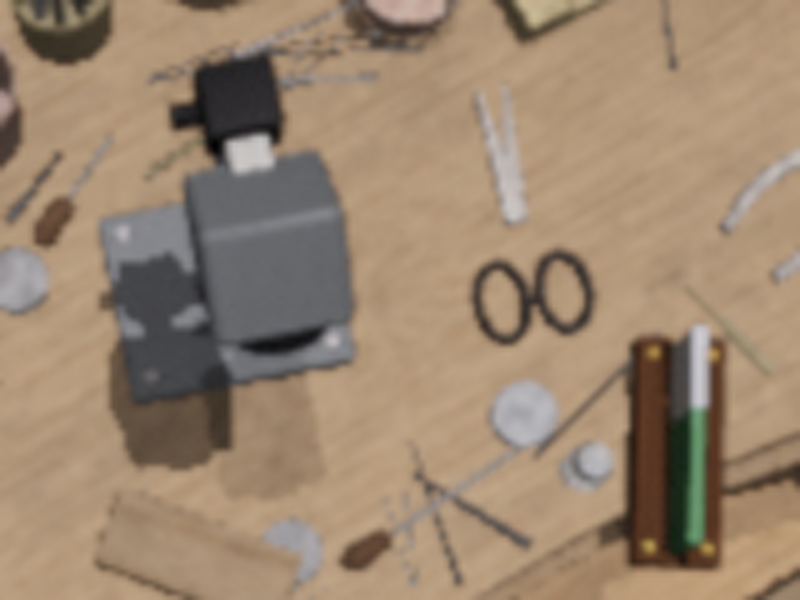

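View pics/c4.png

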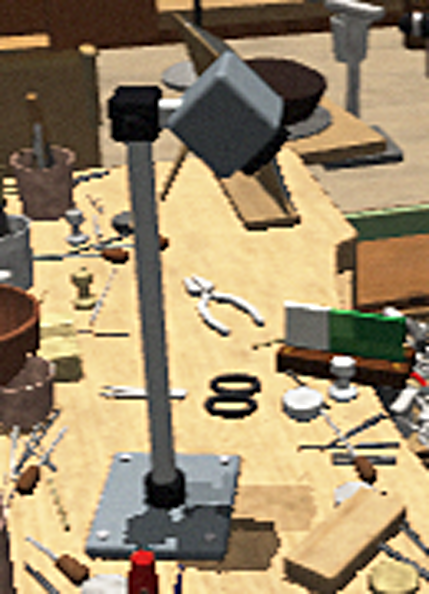

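```bash
cat > h.py <<'E'
import numpy as np
from rig import ctrl
from scipy.spatial.transform import Rotation as R
def ray(n,u,v,z,T=None):
    c=ctrl.get_calibration(n);K=c["intrinsics"]
    M=c["cam_to_world"] if T is None else T
    d=M[:3,:3]@np.linalg.inv(K)@[u,v,1];o=M[:3,3]
    return o+d*(z-o[2])/d[2]
def proj(n,p,T=None):
    c=ctrl.get_calibration(n);M=np.linalg.inv(c["cam_to_world"] if T is None else T)
    q=c["intrinsics"]@(M[:3,:3]@np.asarray(p)+M[:3,3]);return q[:2]/q[2]
E
python3 - <<'E'
from h import *
np.set_printoptions(precision=4,suppress=True)
f=lambda u,v:(u/8+195,v/8+205)
for n,p,z in [("near",(262,468),.063),("bound",(308,250),.063),("far",(342,113),.063)]: print(n,ray("top",*f(*p),z))
st=[ray("top",*f(*p),.02) for p in [(298,105),(440,132),(360,497),(218,475)]]
print(st,np.mean(st,0)); d=(st[0]+st[1]-st[2]-st[3]);print(np.degrees(np.arctan2(d[1],d[0])))
g=lambda u,v:(u/8+310,v/8+300)
for n,p in [("near",(610,285)),("bound",(315,183))]: print("side",n,ray("side",*g(*p),.063))
for p in [(100,220),(355,355),(138,400)]: print("base",ray("top",p[0]/5+280,p[1]/5+90,.012))
for p in [(88,550),(100,455),(240,458),(215,557)]: print("base side",ray("side",p[0]/3.3+220,p[1]/3.3+100,.012))
print("col base side",ray("side",165/3.3+220,490/3.3+100,.03))
print("coltop", ray("top",240/5+280,105/5+90,.353),ray("side",142/3.3+220,110/3.3+100,.353))
for p in [(187,175),(325,150),(350,310),(215,345)]: print("head",ray("top",p[0]/5+280,p[1]/5+90,.36))
E
```

```text
near [0.3717 0.1914 0.063 ]
bound [0.4429 0.1779 0.063 ]
far [0.4882 0.1676 0.063 ]
[array([0.4939, 0.191 , 0.02  ]), array([0.4844, 0.1419, 0.02  ]), array([0.3603, 0.1669, 0.02  ]), array([0.3678, 0.2153, 0.02  ])] [0.4266 0.1788 0.02  ]
-11.146094550067174
side near [0.3699 0.1964 0.063 ]
side bound [0.4416 0.182  0.063 ]
base [0.734  0.0052 0.012 ]
base [ 0.6555 -0.1393  0.012 ]
base [ 0.6298 -0.0166  0.012 ]
base side [0.7289 0.0147 0.012 ]
base side [ 0.7682 -0.1051  0.012 ]
base side [ 0.6506 -0.1289  0.012 ]
base side [ 0.6318 -0.0001  0.012 ]
col base side [ 0.6882 -0.0487  0.03  ]
coltop [ 0.6898 -0.0671  0.353 ] [ 0.6759 -0.0286  0.353 ]
head [ 0.6583 -0.0454  0.36  ]
head [ 0.6686 -0.1013  0.36  ]
head [ 0.6025 -0.1107  0.36  ]
head [ 0.5883 -0.0565  0.36  ]
```

The label (blue) faces world −y, the frosted end is far, and the notch is up. The plan is to grasp from above, near plate x=-32 mm, with the tool yaw at about −101°.

```bash
python3 -m pendant '[0.0142,0.07,0,0,0,-0.042,-1,0.0142,0.07,0,0,0,-0.042,-1,0.0142,0.07,0,0,0,-0.042,-1,0.0142,0.07,0,0,0,-0.042,-1,0.0142,0.07,0,0,0,-0.042,-1,0.0142,0.07,0,0,0,-0.042,-1,0.0142,0.07,0,0,0,-0.042,-1,0.0142,0.07,0,0,0,-0.042,-1,0.0142,0.07,0,0,0,-0.042,-1,0.0142,0.07,0,0,0,-0.042,-1,0.0142,0.07,0,0,0,-0.042,-1,0.0142,0.07,0,0,0,-0.042,-1,0.0142,0.07,0,0,0,-0.042,-1,0.0142,0.07,0,0,0,-0.042,-1,0.0142,0.07,0,0,0,-0.042,-1,0.0142,0.07,0,0,0,-0.042,-1,0.0142,0.07,0,0,0,-0.042,-1,0.0142,0.07,0,0,0,-0.042,-1,0.0142,0.07,0,0,0,-0.042,-1,0.0142,0.07,0,0,0,-0.042,-1]'
python3 - <<'E'
from h import *
s=ctrl.sense();print(s['qpos'],s['eef_pos'],R.from_quat(s['tcp_rot'][[1,2,3,0]]).as_matrix())
E
```

```text
time: 1.82
eef_pos: [0.3944, 0.2131, 0.3995]
tcp_rot: [0.002, -0.617, 0.787, -0.0]
ft_force: [1.3, -0.8, 0.2]
finger_gap: 0.0855
[3.39945183e-01 8.55657227e-02 1.76311425e+00 2.86048189e-04
 1.28945404e+00 2.15117812e+00] [0.3943517  0.21314075 0.39949782] [[-0.23820001 -0.97121095  0.00316909]
 [-0.97121379  0.23820531  0.00141231]
 [-0.00212654 -0.00274145 -0.99999398]]
```

```bash
python3 -m pendant '[0.004,-0.014,-0.04,0,0,0.014,-1,0.004,-0.014,-0.04,0,0,0.014,-1,0.004,-0.014,-0.04,0,0,0.014,-1,0.004,-0.014,-0.04,0,0,0.014,-1,0,0,0,0,0,0,-1]'
python3 - <<'E'
from h import *
import cv2
s=ctrl.sense();print(s['eef_pos'],s['tcp_rot'])
cv2.imwrite("pics/w1.png",ctrl.grab_frame("wrist")[:,:,::-1])
np.save("w1.npy",np.r_[s['eef_pos'],s['tcp_rot']])
E
```

```text
time: 2.23
eef_pos: [0.4028, 0.1952, 0.3173]
tcp_rot: [0.006, -0.641, 0.767, 0.001]
ft_force: [-1.0, 0.0, -0.1]
finger_gap: 0.0855
[0.40282165 0.19523335 0.31728356] [ 0.00574982 -0.64135801  0.76721972  0.00086769]
```

View pics/w1.png

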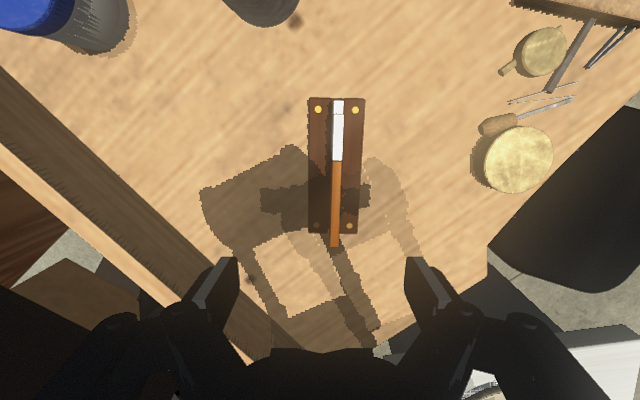

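```bash
cat >> h.py <<'E'
def wT(pq):
    T=np.eye(4);T[:3,:3]=R.from_quat(np.r_[pq[4:7],pq[3]]).as_matrix();T[:3,3]=pq[:3]
    return T@ctrl.get_calibration("wrist")["tool_from_camera"]
E
python3 - <<'E'
from h import *
np.set_printoptions(precision=4,suppress=True)
p=np.load("w1.npy");T=wT(p)
a,b,c=[ray("wrist",u,v,.063,T) for u,v in [(335,246.5),(337.3,161),(338,100)]]
print(a,b,c,np.linalg.norm(a-c),np.degrees(np.arctan2(*(c-a)[1::-1])),np.degrees(np.arctan2(*(b-a)[1::-1])))
M=R.from_quat(np.r_[p[4:],p[3]]).as_matrix();print(np.degrees(np.arctan2(M[1,0],M[0,0])),M[:,2])
g=p[:3]+M[:,2]*.1547;print(g)
E
```

```text
[0.3682 0.1916 0.063 ] [0.4411 0.1777 0.063 ] [0.4855 0.1699 0.063 ] 0.11931369859536013 -10.50136849100114 -10.834446710794682
-100.21034506967574 [ 0.0077  0.0087 -0.9999]
[0.404  0.1966 0.1626]
```

```bash
python3 -m pendant '[-0.004,-0.007,-0.03,-0.005,0.005,-0.008,-1,-0.004,-0.007,-0.03,-0.005,0.005,-0.008,-1,-0.003,-0.004,-0.03,0,0,0,-1,0,0,-0.01,0,0,0,-1,0,0,0,0,0,0,-1]'
python3 - <<'E'
from h import *
import cv2
s=ctrl.sense();p=np.r_[s['eef_pos'],s['tcp_rot']];print(p)
M=R.from_quat(np.r_[p[4:],p[3]]).as_matrix();print(np.degrees(np.arctan2(M[1,0],M[0,0])),M[:,2])
g=p[:3]+M[:,2]*.1547;print(g)
cv2.imwrite("pics/w2.png",ctrl.grab_frame("wrist")[:,:,::-1])
np.save("w2.npy",p)
E
```

```text
time: 2.7
eef_pos: [0.4004, 0.1879, 0.2732]
tcp_rot: [0.007, -0.635, 0.773, -0.001]
ft_force: [0.6, 0.7, -0.3]
finger_gap: 0.0853
[ 0.40041411  0.18794915  0.27317316  0.00674109 -0.6346185   0.77279483
 -0.00143761]
-101.2117202193064 [ 0.01224364  0.00633409 -0.99990498]
[0.40230821 0.18892903 0.11848786]
```

View pics/w2.png

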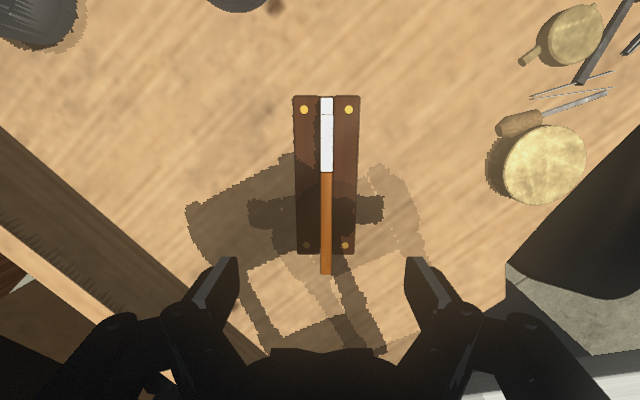

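Run:
```python
from h import *
np.set_printoptions(precision=4,suppress=True)
p=np.load("w2.npy");T=wT(p)
a,b,c=[ray("wrist",u,v,.063,T) for u,v in [(325.5,274),(326.5,173),(326.5,97.5)]]
print(a,b,c,np.linalg.norm(a-c),np.degrees(np.arctan2(*(c-a)[1::-1])),np.degrees(np.arctan2(*(b-a)[1::-1])))
```

```text
[0.3685 0.1927 0.063 ] [0.4407 0.178  0.063 ] [0.4853 0.1693 0.063 ] 0.11907644878293469 -11.306404830063546 -11.519688202549808
```

```bash
python3 -m pendant '[-0.003,-0.001,-0.035,-0.008,0.016,0,-1,-0.003,-0.001,-0.035,0,0,0,-1,0,0,-0.035,0,0,0,-1,0,0,-0.02,0,0,0,-1,0,0,0,0,0,0,-1]'
python3 - <<'E'
from h import *
s=ctrl.sense();p=np.r_[s['eef_pos'],s['tcp_rot']];print(p)
M=R.from_quat(np.r_[p[4:],p[3]]).as_matrix();print(np.degrees(np.arctan2(M[1,0],M[0,0])),M[:,2])
g=p[:3]+M[:,2]*.1547;print(g)
E
```

```text
time: 3.17
eef_pos: [0.4023, 0.1893, 0.2169]
tcp_rot: [0.009, -0.634, 0.773, -0.003]
ft_force: [-0.4, -1.2, -0.2]
finger_gap: 0.0853
[ 0.40231189  0.18926353  0.21685833  0.00856208 -0.63440298  0.77294815
 -0.00327294]
-101.24046711454206 [ 0.01738881  0.00580399 -0.99983196]
[0.40500194 0.19016141 0.06218432]
```

```bash
python3 -m pendant '[-0.006,-0.003,-0.01,-0.006,0.02,0,-1,-0.006,-0.003,-0.01,-0.006,0.02,0,-1,-0.006,-0.003,-0.01,0,0.02,0,-1,0,0,0,0,0,0,-1]'
python3 - <<'E'
from h import *
s=ctrl.sense();p=np.r_[s['eef_pos'],s['tcp_rot']];print(p)
M=R.from_quat(np.r_[p[4:],p[3]]).as_matrix();print(np.degrees(np.arctan2(M[1,0],M[0,0])),M[:,2])
g=p[:3]+M[:,2]*.1547;print(g)
E
```

```text
time: 3.5
eef_pos: [0.3947, 0.1854, 0.2043]
tcp_rot: [-0.011, -0.634, 0.773, 0.008]
ft_force: [-0.8, -0.3, -0.4]
finger_gap: 0.085
[ 0.3947426   0.18539054  0.20434785 -0.01131153 -0.63444294  0.77284795
  0.0077624 ]
-101.22802227327784 [-0.02733379 -0.00235474 -0.99962359]
[0.39051407 0.18502626 0.04970608]
```

```bash
python3 -m pendant '[0.001,0.002,-0.006,0,-0.03,0,-1,0,0,0,0,0,0,-1,0,0,0,0,0,0,-1]'
cat > st.py <<'E'
from h import *
np.set_printoptions(precision=4,suppress=True)
s=ctrl.sense();p=np.r_[s['eef_pos'],s['tcp_rot']];print(p,s['qpos'])
M=R.from_quat(np.r_[p[4:],p[3]]).as_matrix();print(np.degrees(np.arctan2(M[1,0],M[0,0])),M)
g=p[:3]+M[:,2]*.1547;print(g)
E
python3 st.py
```

```text
time: 3.75
eef_pos: [0.3957, 0.1864, 0.2021]
tcp_rot: [-0.002, -0.634, 0.773, 0.0]
ft_force: [0.2, 0.1, 0.1]
finger_gap: 0.0854
[ 0.3957  0.1864  0.2021 -0.0015 -0.6343  0.7731  0.    ] [ 0.2813  0.2973  2.0797 -0.0016  0.7674  2.0499]
-101.26299290884516 [[-0.1953 -0.9807 -0.0024]
 [-0.9807  0.1953 -0.0019]
 [ 0.0023  0.002  -1.    ]]
[0.3953 0.1861 0.0474]
```

Now well aligned. I'll close the gripper.

```bash
python3 -m pendant '[0,0,0,0,0,0,1,0,0,0,0,0,0,1,0,0,0,0,0,0,1,0,0,0,0,0,0,1,0,0,0,0,0,0,1,0,0,0,0,0,0,1,0,0,0,0,0,0,1,0,0,0,0,0,0,1,0,0,0,0,0,0,1,0,0,0,0,0,0,1]'
python3 - <<'E'
from h import *
import cv2
cv2.imwrite("pics/w3.png",ctrl.grab_frame("wrist")[:,:,::-1])
E
```

```text
time: 4.58
eef_pos: [0.3963, 0.1866, 0.2032]
tcp_rot: [-0.001, -0.634, 0.773, 0.0]
ft_force: [0.1, -0.2, 0.3]
finger_gap: 0.007
```

View pics/w3.png

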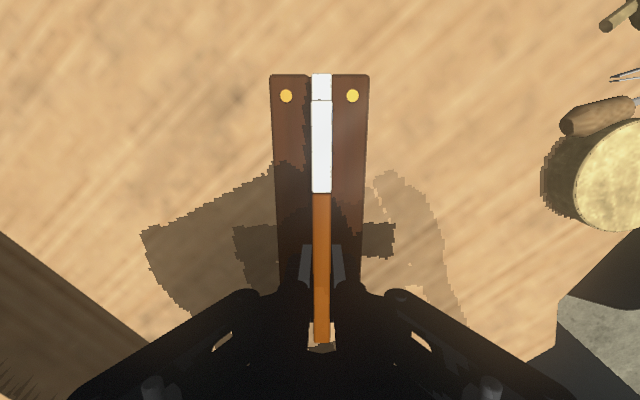

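```bash
python3 -m pendant '[0,0,0.04,0,0,0,1,0,0,0.06,0,0,0,1,0,0,0.06,0,0,0,1,0,0,0.06,0,0,0,1,0,0,0.06,0,0,0,1,0,0,0.03,0,0,0,1,0,0,0,0,0,0,1]'; python3 st.py
python3 - <<'E'
from h import *
import cv2
from scipy.optimize import least_squares
np.set_printoptions(precision=4,suppress=True)
t=lambda u,v:(u/5+280,v/5+90); sd=lambda u,v:(u/3.3+220,v/3.3+100)
obs=[("top",t(100,220),(.055,.065,.012)),("top",t(355,355),(-.055,-.065,.012)),("top",t(138,400),(-.055,.065,.012)),
("side",sd(88,550),(.055,.065,.012)),("side",sd(100,455),(.055,-.065,.012)),("side",sd(240,458),(-.055,-.065,.012)),("side",sd(215,557),(-.055,.065,.012))]
def W(x,m):
    c,s=np.cos(x[2]),np.sin(x[2]);return np.array([x[0]+c*m[0]-s*m[1],x[1]+s*m[0]+c*m[1],m[2]])
f=lambda x:np.concatenate([proj(n,W(x,m))-uv for n,uv,m in obs])
r=least_squares(f,[.69,-.06,.2]);x=r.x;print(x,np.degrees(x[2]),r.fun.reshape(-1,2))
im={n:cv2.imread(f"pics/{n}0.png") for n in("top","side")}
q=.70711
def lens(X,Y,Z): # lens local -> reader (lens x = forward-up reversed)
    # lens -x = (-q,0,-q) ; x=(q,0,q), y=(0,1,0), z=x×y=(-q,0,q)
    return (-.09+q*X-q*Z, Y, .31+q*X+q*Z)
pts=[(0,0,.353),(0,0,.012),lens(0,0,0),(-.055,-.065,.012),(.055,.065,.012)]
circ=[lens(0,.022*np.cos(a),.022*np.sin(a)) for a in np.linspace(0,6.2,24)]
hd=[lens(X,s*.03,Z) for X in(0,.06) for s in(-1,1) for Z in(-.03,.03)]
for n,I in im.items():
    I2=cv2.resize(I,None,fx=4,fy=4)
    for g,col in((pts,(0,0,255)),(circ,(0,255,255)),(hd,(255,0,255))):
        for m in g:
            u,v=proj(n,W(x,m))*4+2; cv2.circle(I2,(int(u),int(v)),3,col,-1)
    cc=(4*280,4*85) if n=="top" else (4*220,4*100)
    cv2.imwrite(f"pics/ov_{n}.png",I2[cc[1]:cc[1]+(400 if n=="top" else 600),cc[0]:cc[0]+500])
L=W(x,(-.09,0,.31));a=W(x,(-q,0,-q))-np.r_[x[:2],0];y=np.array([-np.sin(x[2]),np.cos(x[2]),0])
lab=L+.15*a
px,py=y,a;pz=np.cross(px,py)
cen=lab-.035*px; grip=cen-.0325*px+.0125*pz
M=np.c_[-py,0*py,-pz];M[:,1]=np.cross(M[:,2],M[:,0])
tcp=grip-.1547*M[:,2]
print("L",L,"lab",lab,"grip",grip,"tcp",tcp);print(M)
s=ctrl.sense();C=R.from_quat(s['tcp_rot'][[1,2,3,0]])
print("rotvec units",(R.from_matrix(M)*C.inv()).as_rotvec()/(np.pi/4),"shift units",(tcp-s['eef_pos'])/.5)
np.save("tgt.npy",np.c_[M,tcp])
E
```

```text
time: 5.22
eef_pos: [0.3936, 0.186, 0.3624]
tcp_rot: [-0.005, -0.634, 0.773, 0.002]
ft_force: [-0.1, -0.4, -0.7]
finger_gap: 0.0072
[ 0.3936  0.186   0.3624 -0.0045 -0.6338  0.7735  0.0022] [0.2812 0.0982 1.8463 0.0006 1.2072 2.0496]
-101.33402315070659 [[-0.1965 -0.9804 -0.0098]
 [-0.9805  0.1966 -0.0023]
 [ 0.0041  0.0091 -0.9999]]
[0.3921 0.1857 0.2077]
[ 0.6963 -0.0626  0.2197] 12.58647476969105 [[-2.6449 -0.6326]
 [-0.4262 -0.4694]
 [-1.9075  0.4729]
 [-2.2642 -0.8763]
 [ 2.5519 -1.5837]
 [-1.1664 -2.1207]
 [ 2.5839 -2.575 ]]
L [ 0.6085 -0.0823  0.31  ] lab [ 0.505  -0.1054  0.2039] grip [ 0.5111 -0.1732  0.2128] tcp [ 0.4043 -0.197   0.3222]
[[ 0.6901  0.2179  0.6901]
 [ 0.1541 -0.976   0.1541]
 [ 0.7071  0.     -0.7071]]
rotvec units [-0.8097 -0.8462  2.387 ] shift units [ 0.0213 -0.7661 -0.0805]
```

View pics/ov_top.png

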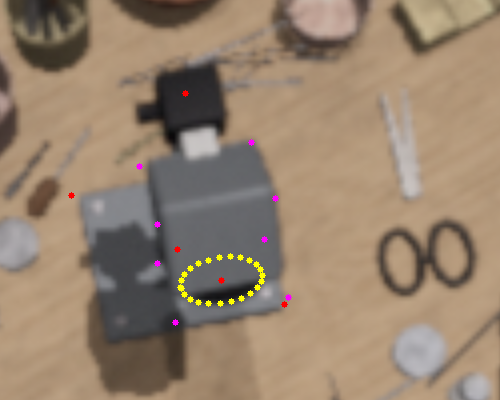

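View pics/ov_side.png

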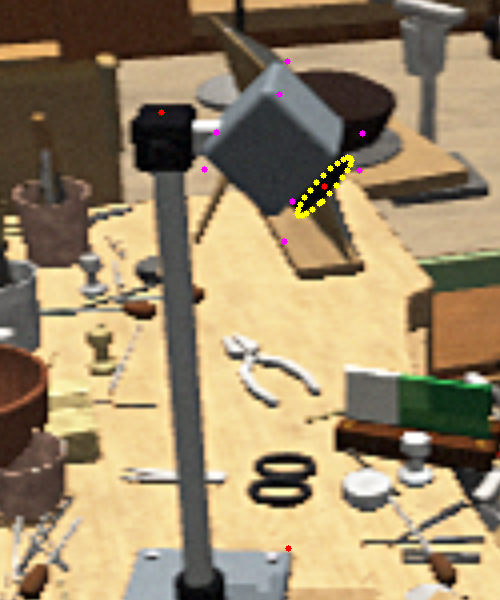

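```bash
python3 -m pendant '[0,-0.02,0,0,0,0.1,1,0,-0.04,0,0,0,0.138,1,0,-0.04,0,0,0,0.138,1,0,-0.04,0,0,0,0.138,1,0,-0.04,0,0,0,0.138,1,0,-0.04,0,0,0,0.138,1,0,-0.04,0,0,0,0.138,1,0,-0.04,0,0,0,0.138,1,0,-0.04,0,0,0,0.138,1,0,-0.04,0,0,0,0.138,1,0,-0.04,0,0,0,0.138,1,0,-0.04,0,0,0,0.138,1,0,-0.04,0,0,0,0.138,1,0,-0.04,0,0,0,0.138,1,0,-0.04,0,0,0,0.138,1,0,-0.04,0,0,0,0.138,1,0,-0.04,0,0,0,0.138,1,0,-0.02,0,0,0,0.1,1,0,0,0,0,0,0,1]'; python3 st.py
cat > tgt.py <<'E'
from h import *
np.set_printoptions(precision=4,suppress=True)
q=.70711;w=np.radians(11);L=np.array([.608,-.084,.31])
a=np.array([-q*np.cos(w),-q*np.sin(w),-q]);px=np.array([-np.sin(w),np.cos(w),0])
lab=L+.15*a;pz=np.cross(px,a);grip=lab-.0675*px+.0125*pz
M=np.c_[-a,0*a,-pz];M[:,1]=np.cross(M[:,2],M[:,0]);tcp=grip-.1547*M[:,2]
s=ctrl.sense();C=R.from_quat(s['tcp_rot'][[1,2,3,0]])
print("tcp",tcp,"rot units",(R.from_matrix(M)*C.inv()).as_rotvec()/(np.pi/4),"shift units",(tcp-s['eef_pos'])/.5)
E
python3 tgt.py
```

```text
time: 6.8
eef_pos: [0.3826, -0.1684, 0.3378]
tcp_rot: [0.011, 0.994, 0.112, -0.013]
ft_force: [0.2, -0.1, -0.1]
finger_gap: 0.0073
[ 0.3826 -0.1684  0.3378  0.0109  0.9936  0.1117 -0.0134] [-0.5659  0.0954  1.9179 -0.0373  1.1358 -0.7739]
12.810763753114074 [[ 0.9747  0.2222 -0.0242]
 [ 0.2216 -0.9748 -0.0247]
 [-0.0291  0.0187 -0.9994]]
[ 0.3788 -0.1723  0.1832]
tcp [ 0.4007 -0.1931  0.3222] rot units [ 0.2362 -1.01   -0.0289] shift units [ 0.0362 -0.0492 -0.0312]
```

```bash
python3 -m pendant '[0.005,-0.006,0,0.03,-0.13,-0.004,1,0.005,-0.006,0,0.03,-0.13,-0.004,1,0.005,-0.006,0,0.03,-0.13,-0.004,1,0.005,-0.006,0,0.03,-0.13,-0.004,1,0,0,0,0,0,0,1]'; python3 st.py; python3 tgt.py;python3 - <<'E'
from h import *
import cv2
a=ctrl.grab_frame("wrist");b=ctrl.grab_frame("side")
cv2.imwrite("pics/m1.png",cv2.vconcat([a,b])[:,:,::-1][::1,:][:, :])
cv2.imwrite("pics/m1.png",cv2.resize(cv2.vconcat([a,b]),(480,600))[:,:,::-1])
E
```

```text
time: 7.22
eef_pos: [0.3915, -0.1778, 0.3315]
tcp_rot: [-0.02, 0.976, 0.095, 0.197]
ft_force: [-1.1, -0.5, -1.1]
finger_gap: 0.0073
[ 0.3915 -0.1778  0.3315 -0.0197  0.9756  0.0947  0.197 ] [-0.7303  0.0441  2.0367  0.4223  0.8589 -1.1697]
11.073060077687208 [[ 0.9045  0.1925  0.3806]
 [ 0.177  -0.9813  0.0758]
 [ 0.388  -0.0012 -0.9216]]
[ 0.4504 -0.1661  0.1889]
tcp [ 0.4007 -0.1931  0.3222] rot units [ 0.093  -0.4838 -0.0025] shift units [ 0.0184 -0.0305 -0.0186]
```

View pics/m1.png

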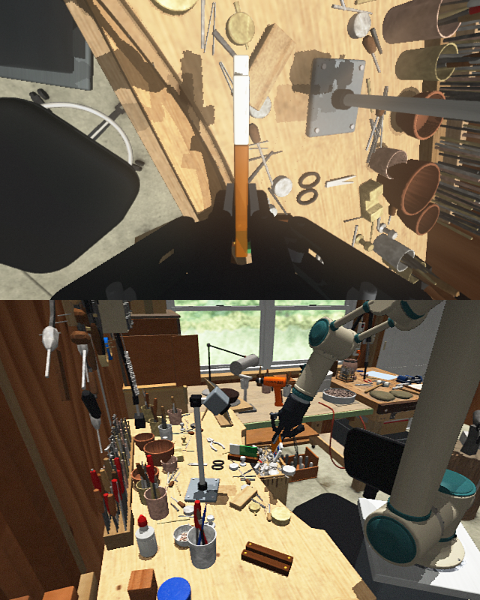

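```bash
python3 -m pendant '[0.004,-0.007,-0.004,0.023,-0.12,0,1,0.004,-0.007,-0.004,0.023,-0.12,0,1,0.004,-0.007,-0.004,0.023,-0.12,0,1,0.004,-0.007,-0.004,0.02,-0.1,0,1,0,0,0,0,0,0,1,0,0,0,0,0,0,1]'; python3 st.py; python3 tgt.py;python3 - <<'E'
from h import *
import cv2
s=ctrl.sense();np.save("w4.npy",np.r_[s['eef_pos'],s['tcp_rot']])
cv2.imwrite("pics/w4.png",ctrl.grab_frame("wrist")[:,:,::-1])
cv2.imwrite("pics/s4.png",ctrl.grab_frame("side")[:,:,::-1])
E
```

```text
time: 7.82
eef_pos: [0.4009, -0.1873, 0.3218]
tcp_rot: [-0.041, 0.924, 0.096, 0.368]
ft_force: [-0.1, 0.1, -0.4]
finger_gap: 0.0071
[ 0.4009 -0.1873  0.3218 -0.0408  0.9238  0.0956  0.3684] [-0.8702  0.0686  2.158   1.0146  0.7987 -1.7755]
11.652022838702102 [[ 0.7103  0.2067  0.6729]
 [ 0.1465 -0.9784  0.1459]
 [ 0.6885 -0.005  -0.7252]]
[ 0.505  -0.1648  0.2096]
tcp [ 0.4007 -0.1931  0.3222] rot units [ 0.0003 -0.0336 -0.0207] shift units [-0.0004 -0.0114  0.0007]
```

View pics/w4.png

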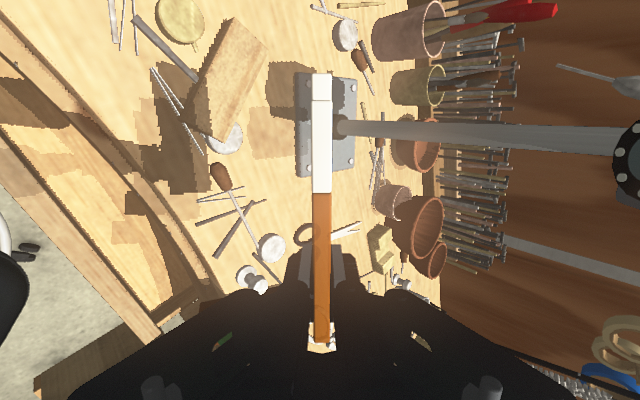

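View pics/s4.png

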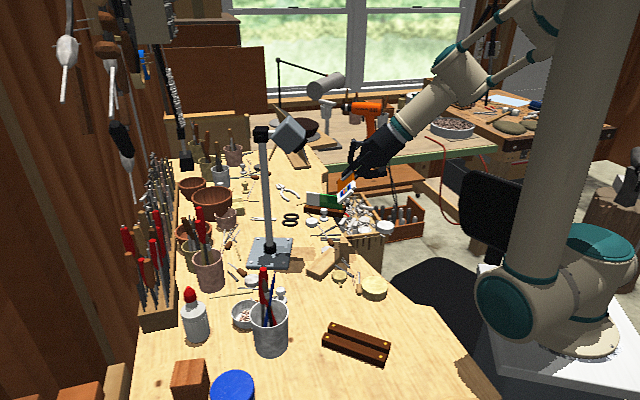

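Run:
```python
from h import *
import cv2
np.set_printoptions(precision=4,suppress=True)
p=np.load("w4.npy");T=wT(p)
w=np.radians(11);L=np.array([.608,-.084,.31]);f=np.array([-np.cos(w),-np.sin(w),0]);y=np.array([-np.sin(w),np.cos(w),0])
o=L-.09*f;o[2]=0
I=cv2.imread("pics/w4.png")
I=cv2.copyMakeBorder(I,0,0,0,60,cv2.BORDER_CONSTANT)
for dx in(-1,1):
  for dy in(-1,1):
    u=proj("wrist",o-dx*.055*f+dy*.065*y+[0,0,.012],T);print(dx,dy,u);cv2.circle(I,tuple(int(k) for k in u),3,(0,0,255),1)
z=(np.array([0,0,1])*.70711+f*.70711)
for t in np.linspace(0,6.28,40):
    u=proj("wrist",L+.022*(np.cos(t)*y+np.sin(t)*z),T);cv2.circle(I,tuple(int(k) for k in u),1,(0,255,255),-1)
for h in(.03,.15,.34):
    u=proj("wrist",o+[0,0,h],T);cv2.circle(I,tuple(int(k) for k in u),3,(0,0,255),1)
cv2.imwrite("pics/ov4.png",cv2.resize(I[40:220,280:700],None,fx=1.9,fy=1.9,interpolation=cv2.INTER_CUBIC))
```

```text
-1 -1 [301.7152 178.1542]
-1 1 [300.3591  71.5956]
1 -1 [355.2334 168.1133]
1 1 [359.0955  79.196 ]
```

View pics/ov4.png

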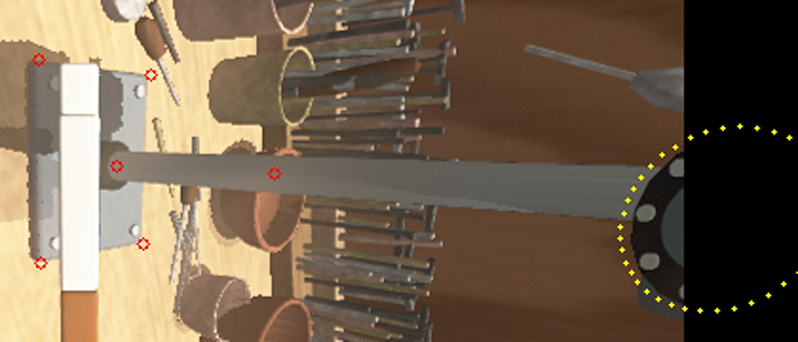

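```bash
python3 -m pendant '[0,-0.008,0.001,0,-0.025,-0.015,1,0,-0.004,0,0,-0.01,-0.01,1,0,0,0,0,0,0,1,0,0,0,0,0,0,1,0,0,0,0,0,0,1]'; python3 tgt.py;python3 - <<'E'
from h import *
import cv2
np.set_printoptions(precision=4,suppress=True)
s=ctrl.sense();p=np.r_[s['eef_pos'],s['tcp_rot']];print(s['joint_vel'],s['qpos'])
I=ctrl.grab_frame("wrist")[:,:,::-1].copy();t=ctrl.grab_frame("top")[:,:,::-1];sd=ctrl.grab_frame("side")[:,:,::-1]
T=wT(p);M=R.from_quat(np.r_[p[4:],p[3]]).as_matrix()
g=p[:3]+.1547*M[:,2];px=-M[:,1];py=-M[:,0];pz=-M[:,2];cen=g+.0325*px-.0125*pz;lab=cen+.035*px-.004*py
L=np.array([.608,-.084,.31]);w=np.radians(11);q=.70711
lx=np.array([q*np.cos(w),q*np.sin(w),q]);ly=np.array([-np.sin(w),np.cos(w),0]);lz=np.cross(lx,ly)
print("label in lens",[(lab-L)@k for k in(lx,ly,lz)],"lens in plate",[(L-cen)@k for k in(px,py,pz)],"ang y,x",np.arccos(py[2]),np.arccos(px[2]),cen)
for X in(-.06,.015,.05,.06):
  for Z in(.0275,) if X<.06 else(.0175,-.0275):
   for Y in(-.004,.004):
    u=proj("wrist",cen+X*px+Y*py+Z*pz,T);cv2.circle(I,tuple(int(k) for k in u),2,(0,0,255),-1)
cv2.imwrite("pics/w5.png",I)
cv2.imwrite("pics/ts5.png",cv2.hconcat([cv2.resize(t[90:240,240:400],None,fx=2.5,fy=2.5),cv2.resize(sd[90:240,240:400],None,fx=2.5,fy=2.5)]))
E
```

```text
time: 8.33
eef_pos: [0.4025, -0.1916, 0.3239]
tcp_rot: [-0.036, 0.92, 0.092, 0.38]
ft_force: [-0.3, -0.5, -0.9]
finger_gap: 0.0069
tcp [ 0.4007 -0.1931  0.3222] rot units [ 0.0061 -0.003  -0.0065] shift units [-0.0036 -0.003  -0.0036]
[ 0.0096 -0.0028 -0.0059 -0.0196  0.0044  0.0166] [-0.8787  0.0696  2.1597  1.0504  0.794  -1.807 ]
label in lens [np.float64(-0.14428378207531753), np.float64(0.0012332643079123187), np.float64(-0.0001591280545649976)] lens in plate [np.float64(0.03280890684069456), np.float64(-0.1482704630540691), np.float64(0.0006317479494576231)] ang y,x 2.352905730626985 1.5750656057579981 [ 0.5118 -0.1371  0.2052]
```

View pics/w5.png

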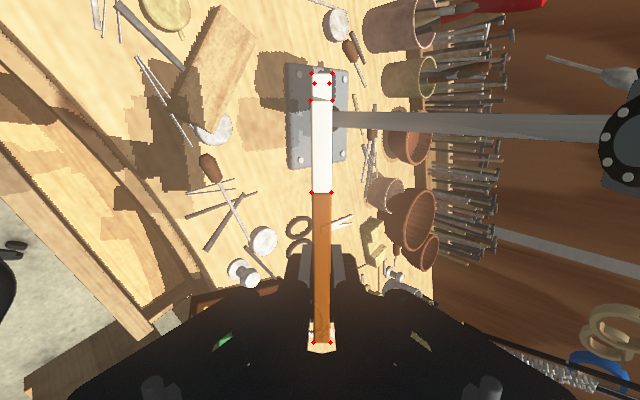

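View pics/ts5.png

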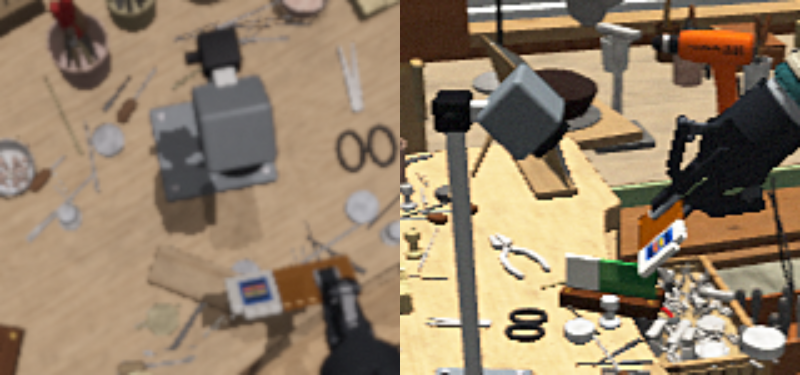

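The predicted plate corners fall on the plate at wrist (322,73) to (322,342). The label shows upward, facing the lens. I'll let it settle, then hand in.

```bash
python3 -m pendant '[0,0,0,0,0,0,1,0,0,0,0,0,0,1,0,0,0,0,0,0,1]'; python3 tgt.py
python3 - <<'E'
from rig import ctrl
s=ctrl.sense();print(s['joint_vel'],s['finger_gap'])
print(ctrl.hand_in())
E
```

```text
time: 8.73
eef_pos: [0.4024, -0.1915, 0.3239]
tcp_rot: [-0.036, 0.92, 0.092, 0.379]
ft_force: [0.6, 0.2, -1.2]
finger_gap: 0.0072
tcp [ 0.4007 -0.1931  0.3222] rot units [ 0.006  -0.0032 -0.0063] shift units [-0.0033 -0.0031 -0.0035]
[-0.00051676 -0.00022683  0.00032935 -0.00219092  0.00016063  0.00357694] 0.007191949579348903
the job is handed in; nothing more can be done
None
```

I handed the job in at about 8.7 s with the arm still holding the amber plate in front of the reader's lens. No verdict came back.

**What I did:** I gripped the plate from above near x = -32 mm, on the clear amber end. I lifted it straight out of the stand, turned it about 112° and tilted it 45° so the label faces the lens.

**Last checks**, based on the lens pose I estimated from the pictures:

| Check | Estimate | Allowed |
|---|---|---|
| Label distance in front of lens | 144 mm | 100–200 mm |
| Label off the lens axis | 1 mm | 30 mm |
| Lens from the label's normal | about 2 mm | 35 mm |
| Label normal from up | 45° | 58° |
| Long edges off level | 0.2° | 14° |
| Plate centre height | 205 mm | over 120 mm |

- **Grip and stillness:** the finger gap was 7 mm on the plate, and all joint speeds were below 0.004 rad/s.
- **Plate position in the grip:** the plate corners I predicted landed on the plate in the wrist picture. The top and side pictures showed the label facing the lens.
- **Other objects:** I saw no contact with the reader and the other objects looked undisturbed in the pictures. I did not measure their displacement.
- **Disagreement:** the reader's yaw came out between about 10° and 12.6° from different features, so I used 11°. This should shift things by only a few millimetres, well inside the limits.

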